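# Return the largest test weight to its case and slide the hatch shut

### The arm

A 6-joint arm with a two-finger parallel gripper is mounted at the origin on the work surface; the furniture and walls round the work are solid. World frame = base frame: x ahead of the robot, y to its left, z up, the work surface at z = 0. Lengths are in m, angles in rad, forces in N, time in s.
With the tool pointing down it reaches from about 0.35 to 0.775 m from the base axis. Payload 7.3 kg.
Tool frame: the origin (TCP) lies on the centre line of the jaws, within the pads' length; the fingertips stand 19 mm ahead of it and the grasp point (between the pads) is the TCP; x points along the fingers, y is the direction in which the jaws open and shut, and the axes are right-handed (so a half turn about x gives the same grasp; the last joint's range is limited). The gripper opens to 92 mm and grips with 3 to 60 N. Pads are 19 mm wide; open, the fingers measure 130 mm over their backs; the gripper's body (75 mm by 190 mm) begins 47 mm behind the grasp point.
Start: joints at [1.103, 0.342, 1.524, -0, 1.275, -0.146], TCP at [0.166, 0.498, 0.246] pointing down, gripper open.
Joint ranges: [-2.53, 2.53], [-0.77, 2.02], [0.04, 2.7], [-1, 4.14], [0.28, 2.66], [-3.11, 3.11]. Speed limits (rad/s): [2.57, 2.57, 3.14, 3.14, 3.14, 3.14].

### API

Orientations are given as a rotation vector (axis times angle).
In Python, from plant import ctrl gives the robot as it stands.
- The arm moves only by the shell command python3 -m creep 'ROWS' [OPENING]. ROWS is JSON, one flat list of numbers, 4 for each row, row after row: the shift along the tool's x, y, z in cm, then the turn about the tool's x in rad. A call has exactly 5 rows; each row is the pose to reach, as a shift and turn from the pose commanded when the call began, along the tool's axes at that moment; what a row does not reach only later rows make up. A row lasts 1/10 s, in which the tool goes at most 50 mm and 8.59 degrees, less where a joint would pass 70% of its speed; a pose out of reach is approached as far as the arm can. A call with a gripper value outside its range is refused whole. OPENING is the closure, from 0 (fully open) to 1 (shut), set as the call begins (- or left out, the last holds). The fingers move at their own pace and stop on an object; the grip force is fixed at half the most. Time passes only in rows, so rows that repeat a pose let the fingers close, or fill a call up. It gives the time, the measured TCP pose, the force and the opening at its end, in the units of the state.
- ctrl.read_state(): the state, without advancing time (a new reading comes with each control period).
- ctrl.get_image(name): name is "scene" or "top"; returns a dict with "pixels" (400x640x3 uint8, blue, green, red), "vertical_fov" (degrees; the focal length in pixels is half the picture's height over the tangent of half this angle, whatever the lens; pixels are square), "cx", "cy" (the principal point, pixels), "T" (4x4, takes a point from camera to world coordinates). Camera axes: x right, y up, looking along -z (the intrinsics and any distortion apply to the point x, -y, -z); pixel columns grow to the right and rows downward; lengths in m; the calibration is good to about 2 mm. A picture is of the moment at which its call begins. There is no depth.
- ctrl.job_done(): hands the job in, once; it reports no verdict.
The state is a dict: "t": time; "qpos": joint angles; "joint_velocities": joint speeds; "joint_torque": joint torques, N m; "tcp_pos": TCP position; "orientation": TCP orientation; "wrist_force": force on the tool from outside, world axes, zero at the start; "ft_torque": the same for the moment, N m; "opening": opening from 0.0 (shut) to 1.0 (fully open).
Only numpy, scipy, OpenCV 4.12 (cv2) and the standard library are available. Lean on these libraries where they do the work, as an engineer would, in place of code of your own. Each camera call takes 0.05 s, during which the arm holds its last target.

### The job

Stand the largest of the three test weights in the round pocket inside the open weight case, setting it down rather than dropping it. Then push the case's sliding hatch gently along its track, over the spring catch, and press it home against its rubber buffer with about 15 N for half a second, so that the catch holds it shut. Never press on the case or hatch with more than 25 N, and leave the two smaller weights where they stand.

Things in the scene. Friction and masses are not known exactly. Their poses are not given: they have to be found in the camera images.
- test_weight_1: Largest test weight, the one to put away: round brass-coloured body 38 mm in diameter, 49 mm tall, with a knob 24 mm across on top, 65 mm tall in all, about 0.5 kg. Origin at the centre of its underside, z up. Grip it round the body or by the knob. It starts upright on the bench right of the case, in any of three places shared with the two smaller weights.
- test_weight_2: Middle test weight, steel, 29 mm in diameter, 49 mm tall; a bystander. Origin at the centre of its underside.
- test_weight_3: Smallest test weight, steel, 23 mm in diameter, 39 mm tall; a bystander. Origin at the centre of its underside.
- weight_case: Grey case fixed on the bench, 124 mm wide (its x), y from -150 to +190 mm, 94 mm tall; origin on the bench, z up. Its hatch slides along y on the top and closes towards -y. At the -y end is the pocket's compartment, inside 108 mm (x), y from -142 to -6 mm, open above while the hatch is open; track lips narrow its mouth to 92 mm in x. The hatch is parked over the +y part.
- pocket (a point): Centre of the bottom of the round pocket in the compartment, 6 mm above the bench, at x = 0, y = -82 mm in the case's frame; 47 mm in diameter, 10 mm deep, in a black insert whose face is 16 mm above the bench. The weight standing in it has its origin here (within the play of about 4 mm). Axes as the case.
- hatch_handle (a point): Middle of the hatch's handle, an upright black rib: 60 mm wide (case x), 10 mm thick along the track (case y), standing on a foot plate (22 mm along the track, top 91.5 mm above the bench) and reaching 116.5 mm above the bench; this point is at 102.5 mm. Rides with the hatch, axes as the case. Push its +y face from above with closed fingers, or pinch it.
- hatch (a joint): Position of the sliding hatch (aluminium plate 102 x 168 x 6 mm, face 88.5 mm above the bench, with a tongue 29 mm ahead of its -y edge) along case y, in m; grows as it opens; starts at 0.145 to 0.160. Friction about 1 to 2 N. Closed is no fixed reading: it meets the buffer anywhere between -0.016 and +0.006, as the stop block is clamped; no listed pose tells where: feel for it.
- stop_bracket (a point): Point on the fixed steel bracket (to case y = -218 mm, under 97 mm tall) at the -y end. It carries the stop block, clamped anywhere in a 22 mm slot, with rubber buffer and spring catch. 14 mm before the buffer the tongue's nub meets the catch's roller; passing takes up to 10 N in all; over the last 4 mm it draws the hatch home. The buffer gives 1 mm per 8 N up to 3 mm, then is hard.
- catch (a joint): How far the catch's spring roller is pushed aside, in m: 0 before the nub of the hatch's tongue meets it, rising to about 0.0035 as the nub passes, then resting at about 0.0018 behind the nub while it holds the hatch home. Let go before the nub has passed, the hatch is pushed back and this falls to 0.
Mind the look-alikes: they are no part of the job. What is shaped like the test_weight_1 but pink is not meant.

How it is judged:
On the way, in this order (a step that is already met when the one before it is completed fails the run):
1. the largest weight stands in the pocket, released, the hatch still open (horizontal distance between test_weight_1 and pocket below 0.007 m and z of test_weight_1 in the frame of pocket below 0.004 m and angle between test_weight_1's own z axis and vertical below 0.1 rad and contact force between the fingers and test_weight_1 below 0.1 N and value of joint hatch above 0.1 m), for 0.2 s.
2. the hatch, past its catch, is pressed home with the fingers at 10 N or more (contact force between the fingers and weight_case above 10 N and value of joint hatch below 0.015 m and value of joint catch below 0.0028 m), for 0.3 s.
At the end, for the whole second after the job is handed in: The largest weight stands still, upright (0.1 rad) and released in the pocket, within 7 mm of its centre and 4 mm of its bottom; the hatch rests closed (reading below 15 mm) with the catch roller at 0.9 to 2.8 mm, as it is only behind the nub, holding the hatch at its buffer (horizontal distance between test_weight_1 and pocket below 0.007 m and z of test_weight_1 in the frame of pocket below 0.004 m and angle between test_weight_1's own z axis and vertical below 0.1 rad and contact force between the fingers and test_weight_1 below 0.1 N and linear speed of test_weight_1 below 0.02 m/s and value of joint hatch below 0.015 m and value of joint catch between 0.0009 and 0.0028 m and velocity of joint hatch between -0.002 and 0.002 m/s); the robot touches nothing.
It fails at once if the robot presses on the case or its hatch with more than 25 N (contact force between any of the arm, the fingers and weight_case above 25 N).
It fails at once if the largest weight is dropped into the case (faster than 0.6 m/s within 60 mm above the pocket's bottom) (linear speed of test_weight_1 above 0.6 m/s and distance between test_weight_1 and pocket below 0.06 m).
It fails at once if one of the smaller weights is moved by more than 25 mm or tipped over (distance of any of test_weight_2, test_weight_3 from where it was at the start of the episode above 0.025 m or angle between any of test_weight_2, test_weight_3's own z axis and vertical above 0.5 rad).
It also fails if it takes over 69 s, if anything falls off the work surface, if the arm or the gripper's body presses on something with over 40 N, if the wrist force passes 120 N, or if a joint passes its speed limit or range.

## Working session

There is one attempt and no reset: what is moved stays moved. The work goes in short steps, Python scripts to look and compute and a shell command to move; the robot and the scene stay as the last step left them, time stands still between calls to the robot, and variables do not carry over. Pictures are saved under pics/ and viewed, and the job is handed in when it is done.

```bash
ls; mkdir -p pics; cat > h.py <<'E'
import numpy as np, cv2, json
from plant import ctrl
E
python3 - <<'E'
from h import *
s=ctrl.read_state(); print(s)
for n in("scene","top"):
    d=ctrl.get_image(n); cv2.imwrite(f"pics/{n}0.png",d["pixels"]); np.savez(f"{n}0.npz",**{k:np.array(v) for k,v in d.items()})
    print(n,{k:v for k,v in d.items() if k!="pixels"})
E
```

```text
pics
{'t': 0.0, 'qpos': array([ 1.10297677e+00,  3.42705427e-01,  1.52500152e+00, -2.21305077e-05,
        1.27541743e+00, -1.45984091e-01]), 'joint_velocities': array([-0.00062602, -0.000643  ,  0.00193768, -0.00089869, -0.00084562,
       -0.00200986]), 'joint_torque': array([ 3.02220242e-04, -4.31239736e+01, -2.44219333e+01,  7.17246160e-02,
        5.61169500e-02, -1.78033547e-04]), 'tcp_pos': array([0.16586643, 0.49771092, 0.24505934]), 'orientation': array([ 0.25142601,  1.55644316, -0.25373797]), 'wrist_force': array([0.0674595 , 1.0044381 , 0.67981106]), 'ft_torque': array([-0.05946058, -0.05296395, -0.04854506]), 'opening': 0.9969164295283356}
scene {'vertical_fov': 47.81280443252984, 'cx': 316.66849370861024, 'cy': 197.56389900553444, 'T': array([[ 0.87384376,  0.18983927, -0.44761381, -0.03083058],
       [-0.4862014 ,  0.33683986, -0.806317  , -0.98612247],
       [-0.00229646,  0.92222555,  0.38664553,  0.53945666],
       [ 0.        ,  0.        ,  0.        ,  1.        ]])}
top {'vertical_fov': 53.41485423342901, 'cx': 320.6219108228946, 'cy': 197.9860401928613, 'T': array([[ 1.46561624e-02,  9.89784832e-01, -1.41813901e-01,
         3.57206676e-01],
       [-9.99890342e-01,  1.48088966e-02,  2.16201816e-05,
        -3.03962897e-02],
       [ 2.12150673e-03,  1.41798033e-01,  9.89893336e-01,
         9.78420915e-01],
       [ 0.00000000e+00,  0.00000000e+00,  0.00000000e+00,
         1.00000000e+00]])}
```

View pics/scene0.png

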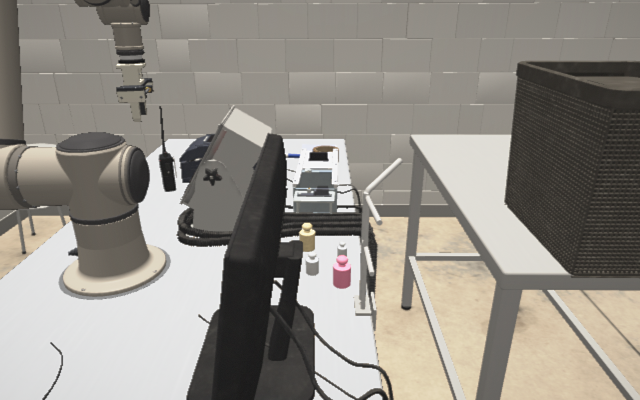

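View pics/top0.png

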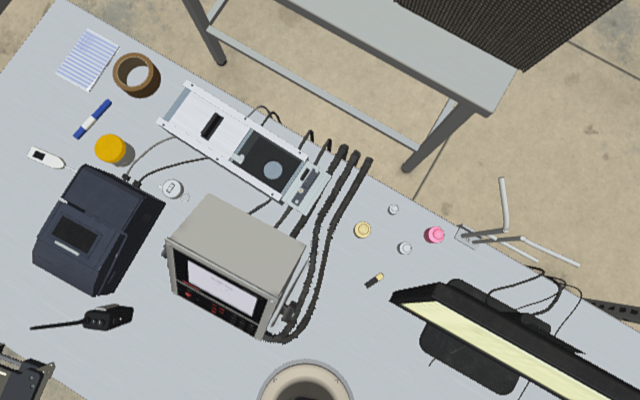

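Candidates for the target: brass weight (363,229 in top; 307,238 in scene), pink look-alike (436,235), two steel ones (393,209 and 404,248), and the yellow lid (110,150), which is far too large. Brass matches the description, so I'll crop in on it to check.

```bash
python3 - <<'E'
from h import *
a=cv2.imread("pics/top0.png"); 
cv2.imwrite("pics/c1.png",cv2.resize(a[70:220,150:350],None,fx=4,fy=4,interpolation=cv2.INTER_CUBIC))
cv2.imwrite("pics/c2.png",cv2.resize(a[180:300,330:480],None,fx=5,fy=5,interpolation=cv2.INTER_CUBIC))
a=cv2.imread("pics/scene0.png"); 
cv2.imwrite("pics/c3.png",cv2.resize(a[130:300,250:400],None,fx=3.5,fy=3.5,interpolation=cv2.INTER_CUBIC))
E
```

```text
(no output)
```

View pics/c1.png

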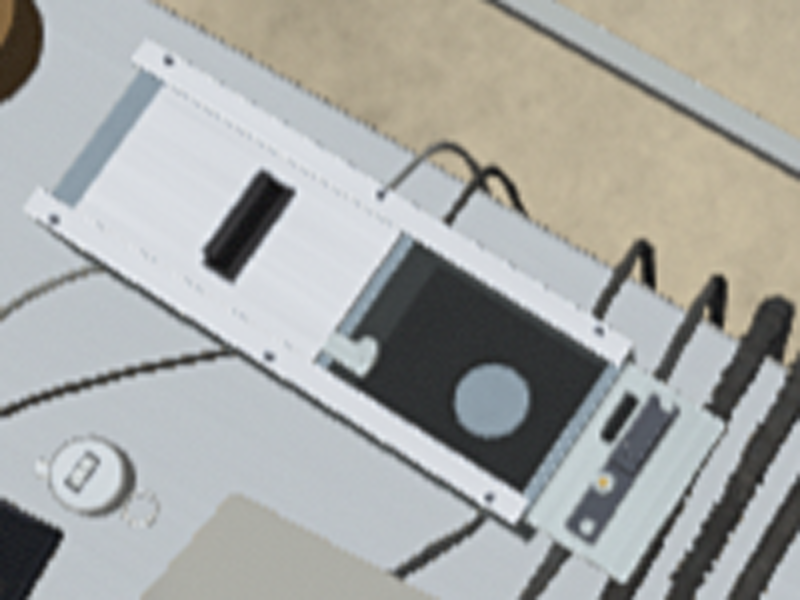

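View pics/c2.png

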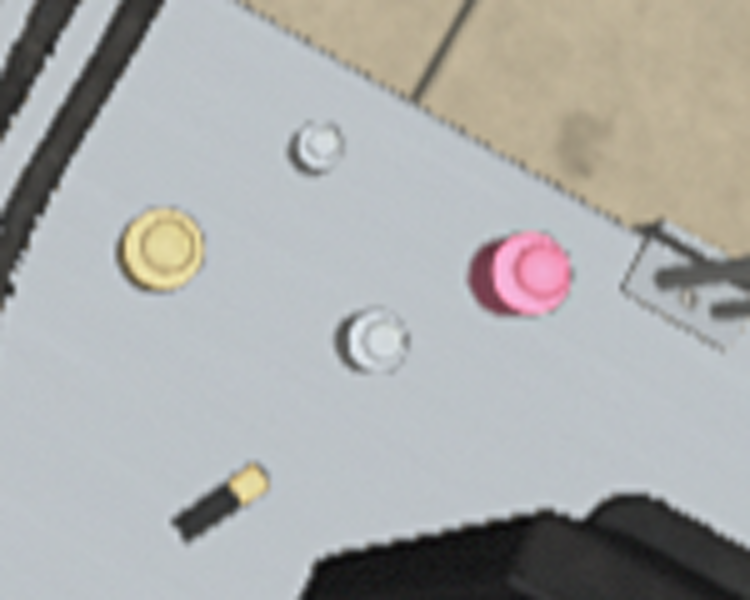

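View pics/c3.png

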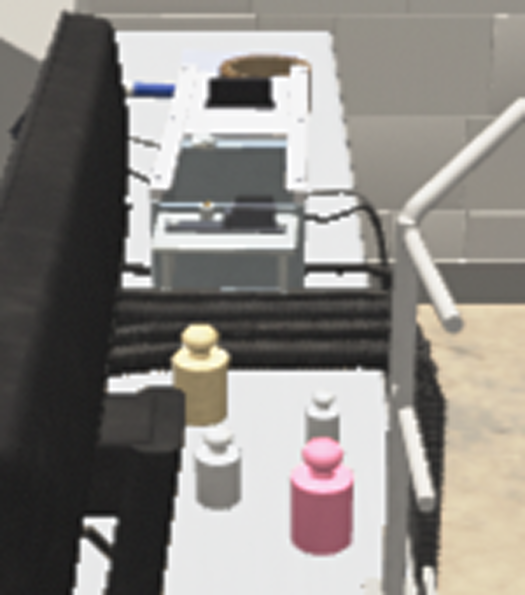

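```bash
cat >> h.py <<'E'
def ray(d,u,v):
    h=d["pixels"].shape[0]; f=h/2/np.tan(np.radians(float(d["vertical_fov"]))/2)
    T=np.array(d["T"]); r=T[:3,:3]@np.array([(u-d["cx"])/f,-(v-d["cy"])/f,-1.]); return T[:3,3],r
def hit(d,u,v,z):
    o,r=ray(d,u,v); return o+r*(z-o[2])/r[2]
def proj(d,p):
    h=d["pixels"].shape[0]; f=h/2/np.tan(np.radians(float(d["vertical_fov"]))/2)
    T=np.array(d["T"]); c=T[:3,:3].T@(np.array(p)-T[:3,3]); return float(d["cx"]+f*c[0]/-c[2]),float(d["cy"]-f*c[1]/-c[2])
E
python3 - <<'E'
from h import *
t=dict(np.load("top0.npz")); s=dict(np.load("scene0.npz"))
C=lambda x,y:(150+(x+.5)/4-.5,70+(y+.5)/4-.5)
P={k:hit(t,*C(*p),.094) for k,p in dict(LL=(28,205),LR=(150,40),RR=(633,348),RL=(520,525)).items()}
for k,v in P.items(): print(k,v.round(4))
n=lambda a,b:np.linalg.norm(P[a]-P[b])
print("w",n('LL','LR'),n('RR','RL'),"l",n('LL','RL'),n('LR','RR'))
for a,b in(('RL','LL'),('RR','LR')):
    d=P[b]-P[a]; print("yaxis ang",np.degrees(np.arctan2(d[1],d[0])))
# pocket
im=t["pixels"]; roi=np.zeros(im.shape[:2],np.uint8); roi[160:182,262:285]=1
m=((im.min(2)>90)&(roi>0)).astype(np.uint8)
cs,_=cv2.findContours(m,0,1); c=max(cs,key=cv2.contourArea); e=cv2.fitEllipse(c); print("pocket",e,hit(t,*e[0],.006).round(4),hit(t,*e[0],.016).round(4))
hsv=cv2.cvtColor(im,cv2.COLOR_BGR2HSV)
m=cv2.inRange(hsv,(15,60,80),(35,255,255)); m[:, :340]=0; m[:,385:]=0; m[260:]=0
cs,_=cv2.findContours(m,0,1); c=max(cs,key=cv2.contourArea); e=cv2.fitEllipse(c); print("brass",e,hit(t,*e[0],.045).round(4))
for nm,p in dict(knob=(168,245),w3=(323,144),w2=(384,340),pink=(542,268)).items():
    u,v=330+(p[0]+.5)/5-.5,180+(p[1]+.5)/5-.5
    z=dict(knob=.065,w3=.039,w2=.049,pink=.065)[nm]; print(nm,hit(t,u,v,z).round(4), proj(s,hit(t,u,v,z)))
# handle
for nm,p in dict(a=(268,172),b=(295,190),c=(205,250),d=(232,281)).items(): print(nm,hit(t,*C(*p),.1165).round(4))
print("pocket in scene",)
E
```

```text
LL [0.6581 0.351  0.094 ]
LR [0.7597 0.2868 0.094 ]
RR [5.788e-01 1.000e-04 9.400e-02]
RL [0.476  0.0615 0.094 ]
w 0.12010125187945511 0.11976748089915945 l 0.34200097383035205 0.3390624726910899
yaxis ang 57.816864743794426
yaxis ang 57.755141629418446
pocket ((272.4370422363281, 169.6935577392578), (17.22088050842285, 17.826175689697266), 56.292701721191406) [0.566  0.0909 0.006 ] [0.5639 0.0896 0.016 ]
brass ((361.8070068359375, 229.5959014892578), (14.974034309387207, 15.880892753601074), 63.785308837890625) [ 0.4175 -0.1281  0.045 ]
knob [ 0.4185 -0.1292  0.065 ] (307.0710183813425, 224.2509626436547)
w3 [ 0.4694 -0.2058  0.039 ] (342.050784517653, 242.28787026895344)
w2 [ 0.377  -0.2312  0.049 ] (312.28645463363443, 253.0443183095565)
pink [ 0.4105 -0.3008  0.065 ] (342.54705661741036, 256.97278605724597)
a [0.6719 0.2073 0.1165]
b [0.6616 0.1915 0.1165]
c [0.6258 0.2402 0.1165]
d [0.6081 0.2241 0.1165]
pocket in scene
```

```bash
python3 - <<'E'
from h import *
t=dict(np.load("top0.npz")); s=dict(np.load("scene0.npz"))
def tri(a,b):
    o1,r1=ray(t,*a);o2,r2=ray(s,*b)
    A=np.array([r1,-r2]).T; k=np.linalg.lstsq(A,o2-o1,rcond=None)[0]
    p,q=o1+k[0]*r1,o2+k[1]*r2; return ((p+q)/2).round(3),round(np.linalg.norm(p-q),4)
print("mon", tri((392,292),(282,137)), tri((400,288),(284,137)))
for a in((212,195),(305,240),(170,240)):
  for z in(.1,.15,.2): print(a,z,hit(t,*a,z).round(3),np.round(proj(s,hit(t,*a,z))))
for z in(.2,.3,.4,.5): print("mon",z,hit(t,392,292,z).round(3),np.round(proj(s,hit(t,392,292,z))),hit(t,450,282,z).round(3))
for z in (.1,.2,.3,.4): print("arm",z,hit(t,503,180,z).round(3),np.round(proj(s,hit(t,503,180,z))))
from scipy.spatial.transform import Rotation as R
st=ctrl.read_state(); print(R.from_rotvec(st["orientation"]).as_matrix().round(3))
E
python3 - <<'E'
import cv2
a=cv2.imread("pics/scene0.png"); cv2.imwrite("pics/c4.png",cv2.resize(a[90:400,150:420],None,fx=1.9,fy=1.9,interpolation=cv2.INTER_CUBIC))
E
```

```text
mon (array([ 0.319, -0.162,  0.299]), np.float64(0.0477)) (array([ 0.323, -0.173,  0.301]), np.float64(0.04))
(212, 195) 0.1 [0.486 0.212 0.1  ] [274. 166.]
(212, 195) 0.15 [0.479 0.198 0.15 ] [273. 151.]
(212, 195) 0.2 [0.471 0.185 0.2  ] [272. 136.]
(305, 240) 0.1 [0.389 0.003 0.1  ] [273. 195.]
(305, 240) 0.15 [0.387 0.001 0.15 ] [272. 177.]
(305, 240) 0.2 [ 0.386 -0.001  0.2  ] [270. 158.]
(170, 240) 0.1 [0.385 0.299 0.1  ] [232. 163.]
(170, 240) 0.15 [0.383 0.28  0.15 ] [233. 149.]
(170, 240) 0.2 [0.382 0.262 0.2  ] [233. 134.]
mon 0.2 [ 0.289 -0.17   0.2  ] [260. 187.] [ 0.309 -0.281  0.2  ]
mon 0.3 [ 0.298 -0.152  0.3  ] [258. 137.] [ 0.316 -0.249  0.3  ]
mon 0.4 [ 0.307 -0.134  0.4  ] [256.  85.] [ 0.322 -0.217  0.4  ]
mon 0.5 [ 0.315 -0.116  0.5  ] [254.  31.] [ 0.328 -0.185  0.5  ]
arm 0.1 [ 0.53 -0.44  0.1 ] [435. 258.]
arm 0.2 [ 0.51  -0.393  0.2  ] [415. 203.]
arm 0.3 [ 0.491 -0.347  0.3  ] [395. 147.]
arm 0.4 [ 0.471 -0.3    0.4  ] [374.  90.]
[[-0.001  0.316  0.949]
 [-0.001  0.949 -0.316]
 [-1.    -0.001 -0.   ]]
```

View pics/c4.png

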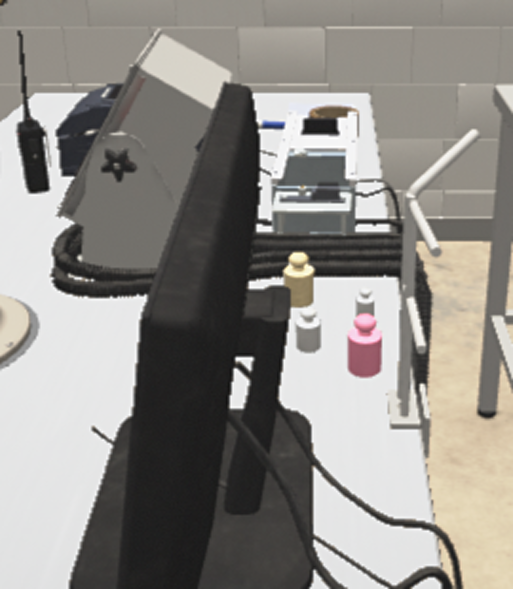

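```bash
cat >> h.py <<'E'
from scipy.spatial.transform import Rotation as R
def delta(p,yawdeg=None):
    "shift cm (tool axes) & turn to go to world p, tool y at yawdeg"
    st=ctrl.read_state(); M=R.from_rotvec(st["orientation"]).as_matrix()
    d=M.T@(np.array(p)-st["tcp_pos"])*100; y=np.degrees(np.arctan2(M[1,1],M[0,1]))
    print("t",round(st["t"],2),"tcp",st["tcp_pos"].round(4),"yaw",y.round(2),"F",st["wrist_force"].round(1),"op",round(st["opening"],3))
    print("shift cm",d.round(2),"turn",None if yawdeg is None else round(float(np.radians(y-yawdeg)),3)); print(M.round(3).tolist())
E
python3 - <<'E'
from h import *
t=dict(np.load("top0.npz")); s=dict(np.load("scene0.npz"))
for z in (.1,.2,.3): print(hit(t,32,327,z).round(3),np.round(proj(s,hit(t,32,327,z))),hit(t,108,317,z).round(3),np.round(proj(s,hit(t,108,317,z))))
delta((.45,.15,.40),57.8); delta((.418,-.129,.40),57.8)
E
```

```text
[0.196 0.58  0.1  ] [151. 149.] [0.219 0.42  0.1  ] [169. 161.]
[0.215 0.511 0.2  ] [157. 123.] [0.235 0.369 0.2  ] [174. 132.]
[0.233 0.441 0.3  ] [163.  95.] [0.251 0.318 0.3  ] [179. 101.]
t 0.1 tcp [0.1659 0.4977 0.2451] yaw 71.56 F [ 0.9 -0.4  0.6] op 1.001
shift cm [-15.47 -24.02  37.95] turn 0.24
[[-0.001, 0.316, 0.949], [-0.001, 0.949, -0.316], [-1.0, -0.001, -0.0]]
t 0.1 tcp [0.1659 0.4977 0.2451] yaw 71.56 F [ 0.9 -0.4  0.6] op 1.001
shift cm [-15.43 -51.5   43.74] turn 0.24
[[-0.001, 0.316, 0.949], [-0.001, 0.949, -0.316], [-1.0, -0.001, -0.0]]
```

```bash
python3 -m creep '[-4,0,0,0, -8,0,0,0, -12,0,0,0, -15,0,0,0, -15.5,0,0,0]' 0.3
```

```text
t: 0.6
tcp_pos: [0.1663, 0.4988, 0.4045]
orientation: [0.257, 1.554, -0.247]
wrist_force: [-0.0, 0.0, -0.5]
opening: 0.705
```

```bash
python3 -m creep '[0,-2,4,0.05, 0,-5,8,0.1, 0,-7.5,12,0.15, 0,-10,16,0.2, 0,-12.5,20,0.24]'; python3 -c "
from h import *
delta((.45,.12,.40),57.8)"
```

```text
t: 1.1
tcp_pos: [0.3167, 0.3145, 0.3996]
orientation: [0.44, 1.526, -0.442]
wrist_force: [0.2, 0.4, -0.4]
opening: 0.702
t 1.1 tcp [0.3167 0.3145 0.3996] yaw 57.72 F [ 0.2  0.4 -0.4] op 0.702
shift cm [-0.04 -9.32 21.65] turn -0.001
[[-0.001, 0.534, 0.845], [-0.001, 0.845, -0.534], [-1.0, -0.002, -0.001]]
```

```bash
python3 -m creep '[0,-2,4.5,0, 0,-4,9,0, 0,-6,13.5,0, 0,-8,18,0, 0,-9.5,21.7,0]'; python3 -c "
from h import *
delta((.418,-.129,.40),57.8)"
```

```text
t: 1.6
tcp_pos: [0.4499, 0.1178, 0.3995]
orientation: [0.441, 1.527, -0.442]
wrist_force: [0.4, 0.2, 0.1]
opening: 0.701
t 1.6 tcp [0.4499 0.1178 0.3995] yaw 57.74 F [0.4 0.2 0.1] op 0.701
shift cm [ -0.03 -22.57  10.48] turn -0.001
[[-0.002, 0.534, 0.846], [-0.0, 0.846, -0.534], [-1.0, -0.001, -0.001]]
```

```bash
python3 -m creep '[0,-4,2,0, 0,-8,4,0, 0,-12.5,6,0, 0,-17,8,0, 0,-21.5,10,0]';python3 -m creep '[0,-1.07,0.48,0, 4,-1.07,0.48,0, 8,-1.07,0.48,0, 12,-1.07,0.48,0, 16,-1.07,0.48,0]'; python3 -c "
from h import *
delta((.418,-.129,.052),57.8)
for n in('scene','top'):
  d=ctrl.get_image(n);a=d['pixels'];cv2.imwrite('pics/'+n+'1.png',a[100:340,200:520] if n=='top' else a[60:300,200:520])
"
```

```text
t: 2.1
tcp_pos: [0.4184, -0.1166, 0.3996]
orientation: [0.441, 1.527, -0.44]
wrist_force: [1.2, 0.5, -0.0]
opening: 0.698
t: 2.6
tcp_pos: [0.4171, -0.1257, 0.2385]
orientation: [0.441, 1.527, -0.44]
wrist_force: [1.1, -0.5, 0.3]
opening: 0.701
t 2.6 tcp [ 0.4171 -0.1257  0.2385] yaw 57.82 F [ 1.1 -0.5  0.3] op 0.701
shift cm [18.65 -0.24  0.27] turn 0.0
[[-0.001, 0.533, 0.846], [0.001, 0.846, -0.533], [-1.0, 0.0, -0.001]]
```

View pics/scene1.png

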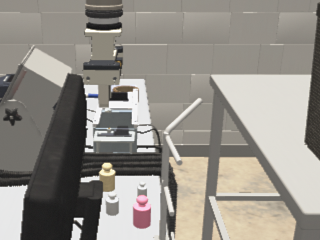

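View pics/top1.png

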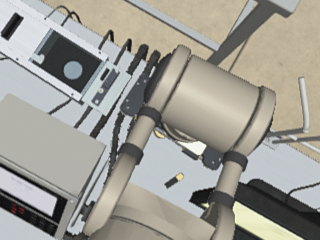

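```bash
python3 -m creep '[4,-0.25,0.25,0, 7,-0.25,0.25,0, 10,-0.25,0.25,0, 11.5,-0.25,0.25,0, 11.5,-0.25,0.25,0]'; python3 -c "
from h import *
delta((.418,-.1288,.052),57.8)
for n in('scene','top'):
  d=ctrl.get_image(n);a=d['pixels'];cv2.imwrite('pics/'+n+'2.png',cv2.resize(a[180:300,230:390],None,fx=5,fy=5) if n=='scene' else a[100:340,200:520])
"
```

```text
t: 3.2
tcp_pos: [0.4184, -0.1296, 0.1253]
orientation: [0.441, 1.528, -0.44]
wrist_force: [0.8, -0.4, 0.0]
opening: 0.702
t 3.2 tcp [ 0.4184 -0.1296  0.1253] yaw 57.83 F [ 0.8 -0.4  0. ] op 0.702
shift cm [ 7.33  0.04 -0.06] turn 0.0
[[-0.002, 0.532, 0.846], [0.001, 0.846, -0.532], [-1.0, -0.0, -0.003]]
```

View pics/scene2.png

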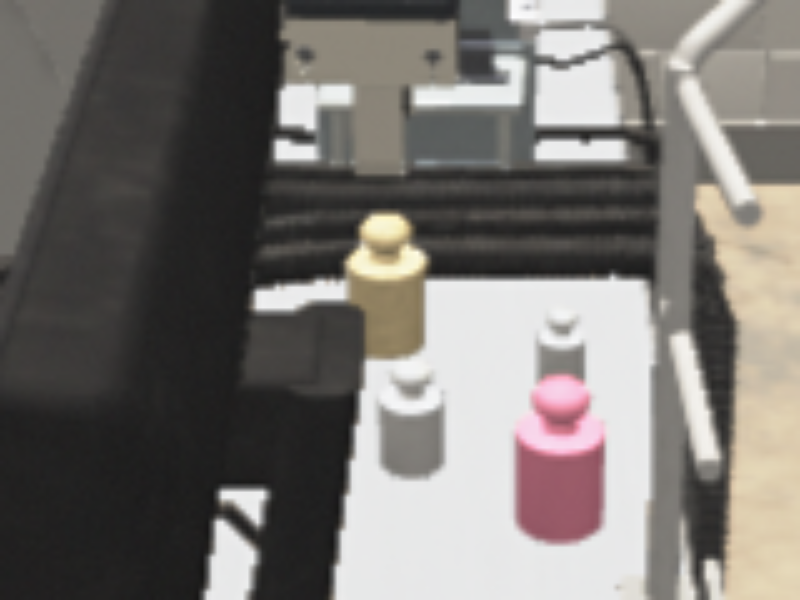

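Scene view: the jaws line up above the brass weight (crop 385,270), and the bystanders are clear. Next I descend and grip.

```bash
python3 -m creep '[2,0,0,0, 4,0,0,0, 5.5,0,0,0, 6.7,0,0,0, 7.3,0,0,0]'; python3 -m creep '[0,0,0,0, 0,0,0,0, 0,0,0,0, 0,0,0,0, 0,0,0,0]' 0.8;  python3 -c "
from h import *
delta((.418,-.1288,.052),57.8)"
```

```text
t: 3.8
tcp_pos: [0.4195, -0.1304, 0.0534]
orientation: [0.44, 1.524, -0.44]
wrist_force: [-0.6, -0.3, 0.9]
opening: 0.699
t: 4.3
tcp_pos: [0.4192, -0.1301, 0.0533]
orientation: [0.44, 1.524, -0.44]
wrist_force: [1.6, 2.6, 4.0]
opening: 0.39
t 4.3 tcp [ 0.4192 -0.1301  0.0533] yaw 57.8 F [1.6 2.6 4. ] op 0.39
shift cm [ 0.13  0.04 -0.17] turn -0.0
[[0.002, 0.533, 0.846], [-0.0, 0.846, -0.533], [-1.0, 0.001, 0.002]]
```

```bash
python3 -m creep '[0,0,0,0, -1,0,0,0, -3,0,0,0, -6,0,0,0, -9,0,0,0]';  python3 -m creep '[-3,0,0,0, -6,0,0,0, -7,0,0,0, -7,0,0,0, -7,0,0,0]'; python3 -c "
from h import *
delta((.564,.0889,.052),57.8)
d=ctrl.get_image('scene');a=d['pixels'];cv2.imwrite('pics/scene3.png',cv2.resize(a[130:290,230:390],None,fx=3.7,fy=3.7))
"
```

```text
t: 4.8
tcp_pos: [0.4174, -0.1297, 0.1434]
orientation: [0.441, 1.529, -0.44]
wrist_force: [-0.2, -0.8, -4.7]
opening: 0.389
t: 5.3
tcp_pos: [0.4176, -0.1297, 0.2114]
orientation: [0.441, 1.528, -0.44]
wrist_force: [-0.5, -0.5, -4.7]
opening: 0.395
t 5.3 tcp [ 0.4176 -0.1297  0.2114] yaw 57.81 F [-0.5 -0.5 -4.7] op 0.395
shift cm [15.93 26.3   0.79] turn 0.0
[[-0.002, 0.533, 0.846], [0.001, 0.846, -0.533], [-1.0, -0.0, -0.003]]
```

View pics/scene3.png

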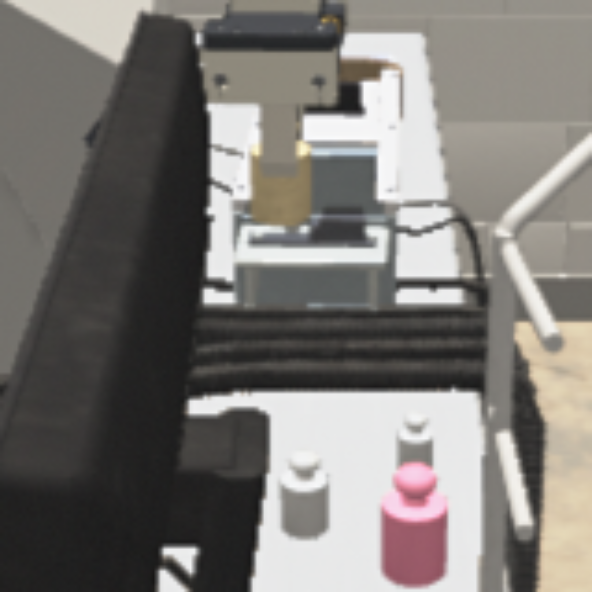

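```bash
python3 -m creep '[0,4,0.2,0, 0,9,0.4,0, 0,14,0.5,0, 0,18,0.6,0, 0,21,0.7,0]';  python3 -m creep '[0,2.5,0.05,0, 0,4.3,0.1,0, 0,5.2,0.1,0, 0,5.2,0.1,0, 0,5.2,0.1,0]'; python3 -c "
from h import *
delta((.564,.0889,.0593),57.8)
for n in('scene','top'):
  d=ctrl.get_image(n);a=d['pixels'];cv2.imwrite('pics/'+n+'4.png',cv2.resize(a[100:260,230:390],None,fx=3.7,fy=3.7) if n=='scene' else a[40:300,100:520])
"
```

```text
t: 5.85
tcp_pos: [0.5365, 0.0463, 0.2105]
orientation: [0.439, 1.529, -0.44]
wrist_force: [0.7, -0.3, -4.2]
opening: 0.393
t: 6.35
tcp_pos: [0.5642, 0.0868, 0.2117]
orientation: [0.44, 1.528, -0.441]
wrist_force: [-0.2, -0.2, -4.1]
opening: 0.393
t 6.35 tcp [0.5642 0.0868 0.2117] yaw 57.8 F [-0.2 -0.2 -4.1] op 0.393
shift cm [15.24  0.19 -0.1 ] turn 0.0
[[-0.002, 0.533, 0.846], [-0.0, 0.846, -0.533], [-1.0, -0.002, -0.002]]
```

View pics/scene4.png

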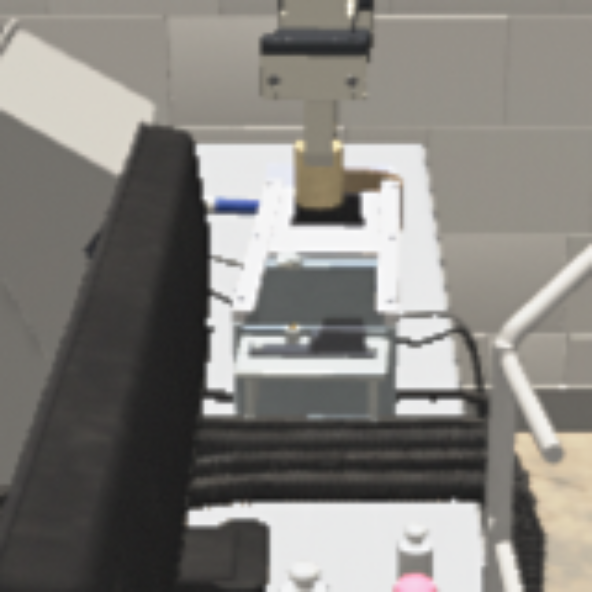

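View pics/top4.png

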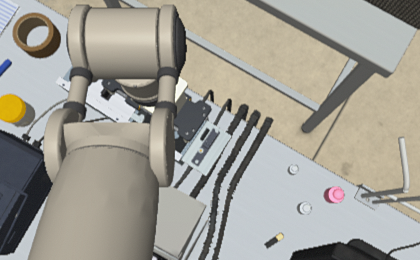

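```bash
python3 - <<'E'
from h import *
st=ctrl.read_state();p=st["tcp_pos"]; d=ctrl.get_image("scene"); im=d["pixels"]
hsv=cv2.cvtColor(im,cv2.COLOR_BGR2HSV); m=cv2.inRange(hsv,(15,60,60),(35,255,255)); m[:, :300]=0;m[:,335:]=0;m[:130]=0;m[165:]=0
for r in range(136,162,2):
    c=np.where(m[r])[0]; print(r,(c.min(),c.max(),(c.min()+c.max())/2,len(c)) if len(c) else None)
for dz in(.053,.04,.03,.02): print(dz,proj(d,p-[0,0,dz]), proj(d,p-[0,0,dz]+.005*np.array([.846,-.533,0])))
# pocket/case check in scene: mouth inner edges
for nm,q in dict(pock=(.5639,.0889,.016)).items(): print(nm,proj(d,q))
# brass start check with image0
s=dict(np.load("scene0.npz"));hs=cv2.cvtColor(s["pixels"],cv2.COLOR_BGR2HSV);m=cv2.inRange(hs,(15,60,60),(35,255,255));m[:,:295]=0;m[:,320:]=0;m[:220]=0;m[255:]=0
for r in range(224,252,3):
    c=np.where(m[r])[0]; print(r,(c.min(),c.max(),(c.min()+c.max())/2) if len(c) else None)
for z in(.065,.04,.02): print(proj(s,(.418,-.1288,z)),proj(s,(.4192,-.1301,z)))
E
```

```text
136 None
138 (np.int64(310), np.int64(320), np.float64(315.0), 3)
140 (np.int64(310), np.int64(321), np.float64(315.5), 4)
142 (np.int64(310), np.int64(321), np.float64(315.5), 4)
144 (np.int64(310), np.int64(321), np.float64(315.5), 4)
146 (np.int64(310), np.int64(329), np.float64(319.5), 16)
148 (np.int64(310), np.int64(332), np.float64(321.0), 23)
150 (np.int64(310), np.int64(331), np.float64(320.5), 22)
152 (np.int64(310), np.int64(322), np.float64(316.0), 13)
154 (np.int64(310), np.int64(322), np.float64(316.0), 13)
156 (np.int64(313), np.int64(318), np.float64(315.5), 6)
158 None
160 None
0.053 (316.46602708926486, 153.85459618024453) (318.22845766754335, 153.87927928792857)
0.04 (316.4546482645889, 149.43344814228732) (318.2240357832846, 149.45734156585112)
0.03 (316.4458339998604, 146.00873862086343) (318.2206104986755, 146.03201554290513)
0.02 (316.436965873419, 142.5631015772246) (318.21716427880426, 142.5857540047107)
pock (316.06921246773396, 200.17609668654197)
224 (np.int64(302), np.int64(311), np.float64(306.5))
227 (np.int64(302), np.int64(311), np.float64(306.5))
230 (np.int64(300), np.int64(309), np.float64(304.5))
233 (np.int64(299), np.int64(315), np.float64(307.0))
236 (np.int64(300), np.int64(313), np.float64(306.5))
239 (np.int64(300), np.int64(313), np.float64(306.5))
242 (np.int64(303), np.int64(313), np.float64(308.0))
245 (np.int64(303), np.int64(313), np.float64(308.0))
248 (np.int64(303), np.int64(313), np.float64(308.0))
251 (np.int64(306), np.int64(306), np.float64(306.0))
(306.79672615461647, 224.2294871897526) (307.49735781988625, 224.3303289197155)
(306.9085169097825, 233.5769590395012) (307.60295812067267, 233.681306107656)
(306.99652589920413, 240.93589985639392) (307.6860929506938, 241.0429508497797)
```

```bash
python3 -m creep '[2,0.16,0,0, 5,0.16,0,0, 8,0.16,0,0, 10,0.16,0,0, 10.5,0.16,0,0]';  python3 -m creep '[0.5,0,0,0, 1,0,0,0, 1.5,0,0,0, 2,0,0,0, 2,0,0,0]'; python3 -c "
from h import *
delta((.5652,.0881,.0593),57.8)
for n in('scene','top'):
  d=ctrl.get_image(n);a=d['pixels'];cv2.imwrite('pics/'+n+'5.png',cv2.resize(a[120:260,250:390],None,fx=4.2,fy=4.2) if n=='scene' else a[40:300,100:520])
"
```

```text
t: 7.0
tcp_pos: [0.5641, 0.0881, 0.1055]
orientation: [0.44, 1.53, -0.442]
wrist_force: [0.3, -0.4, -3.9]
opening: 0.392
t: 7.5
tcp_pos: [0.5654, 0.0888, 0.0873]
orientation: [0.44, 1.526, -0.44]
wrist_force: [-0.2, 0.1, -4.3]
opening: 0.393
t 7.5 tcp [0.5654 0.0888 0.0873] yaw 57.81 F [-0.2  0.1 -4.3] op 0.393
shift cm [ 2.8  -0.07  0.02] turn 0.0
[[-0.001, 0.533, 0.846], [0.0, 0.846, -0.533], [-1.0, -0.0, -0.001]]
```

View pics/scene5.png

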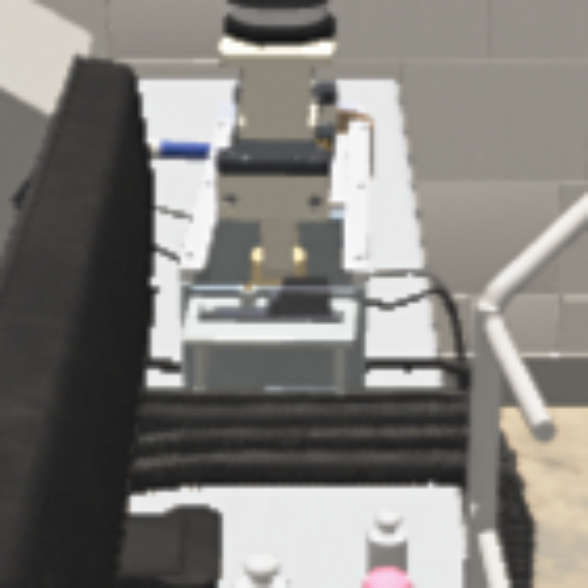

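```bash
python3 -m creep '[0.4,-0.05,0,0, 0.8,-0.05,0,0, 1.2,-0.05,0,0, 1.5,-0.05,0,0, 1.5,-0.05,0,0]';  python3 -m creep '[0.15,0,0,0, 0.3,0,0,0, 0.45,0,0,0, 0.6,0,0,0, 0.6,0,0,0]'; python3 -c "
from h import *
delta((.5652,.0881,.0593),57.8)"
```

```text
t: 8.1
tcp_pos: [0.5651, 0.0884, 0.0721]
orientation: [0.44, 1.527, -0.44]
wrist_force: [0.2, 0.2, -4.1]
opening: 0.391
t: 8.6
tcp_pos: [0.5653, 0.0884, 0.0665]
orientation: [0.44, 1.526, -0.44]
wrist_force: [0.2, -0.3, -3.4]
opening: 0.39
t 8.6 tcp [0.5653 0.0884 0.0665] yaw 57.81 F [ 0.2 -0.3 -3.4] op 0.39
shift cm [ 0.72 -0.03  0.  ] turn 0.0
[[-0.0, 0.533, 0.846], [0.0, 0.846, -0.533], [-1.0, -0.0, -0.0]]
```

```bash
python3 -m creep '[0.1,0,0,0, 0.2,0,0,0, 0.3,0,0,0, 0.4,0,0,0, 0.4,0,0,0]';  python3 -m creep '[0.1,0,0,0, 0.2,0,0,0, 0.2,0,0,0, 0.2,0,0,0, 0.2,0,0,0]'
```

```text
t: 9.1
tcp_pos: [0.5654, 0.0883, 0.0626]
orientation: [0.44, 1.526, -0.44]
wrist_force: [-0.6, 0.3, -4.4]
opening: 0.387
t: 9.6
tcp_pos: [0.5655, 0.0884, 0.0607]
orientation: [0.44, 1.526, -0.44]
wrist_force: [-0.9, 0.5, -3.6]
opening: 0.39
```

```bash
python3 -m creep '[0.05,0,0,0, 0.1,0,0,0, 0.15,0,0,0, 0.15,0,0,0, 0.15,0,0,0]'
```

```text
t: 10.1
tcp_pos: [0.5656, 0.0884, 0.0595]
orientation: [0.44, 1.525, -0.44]
wrist_force: [0.4, -0.1, -1.6]
opening: 0.391
```

```bash
python3 -m creep '[0.05,0,0,0, 0.08,0,0,0, 0.08,0,0,0, 0.08,0,0,0, 0.08,0,0,0]'; python3 -m creep '[0,0,0,0, 0,0,0,0, 0,0,0,0, 0,0,0,0, 0,0,0,0]' 0.45
```

```text
t: 10.6
tcp_pos: [0.5658, 0.0883, 0.0593]
orientation: [0.44, 1.524, -0.44]
wrist_force: [-2.4, -0.1, 5.0]
opening: 0.393
t: 11.1
tcp_pos: [0.5654, 0.0884, 0.0583]
orientation: [0.44, 1.526, -0.44]
wrist_force: [1.0, 0.8, 0.9]
opening: 0.546
```

```bash
python3 -m creep '[-0.5,0,0,0, -1.5,0,0,0, -3,0,0,0, -5,0,0,0, -8,0,0,0]'; python3 -m creep '[-4,0,0,0, -8,1,0,0, -10,4,0,0, -10,8,0,0, -10,12,0,0]'; python3 -m creep '[0,4,0,0, 0,8,0,0, 0,10,0,0, 0,10,0,0, 0,10,0,0]' 1; python3 -c "
from h import *
delta((.5652,.0881,.0593),57.8)
for n in('scene','top'):
  d=ctrl.get_image(n);a=d['pixels'];cv2.imwrite('pics/'+n+'6.png',cv2.resize(a[120:260,250:390],None,fx=4.2,fy=4.2) if n=='scene' else cv2.resize(a[60:260,100:380],None,fx=2.8,fy=2.8))
"
```

```text
t: 11.6
tcp_pos: [0.5647, 0.0883, 0.1389]
orientation: [0.44, 1.528, -0.441]
wrist_force: [-0.2, -0.6, -0.1]
opening: 0.551
t: 12.1
tcp_pos: [0.6303, 0.1908, 0.2412]
orientation: [0.442, 1.522, -0.439]
wrist_force: [0.2, -0.5, -0.6]
opening: 0.553
t: 12.6
tcp_pos: [0.6823, 0.2743, 0.2385]
orientation: [0.439, 1.526, -0.44]
wrist_force: [0.6, 0.1, -0.3]
opening: 0.165
t 12.6 tcp [0.6823 0.2743 0.2385] yaw 57.84 F [ 0.6  0.1 -0.3] op 0.165
shift cm [ 17.94 -21.99   0.  ] turn 0.001
[[-0.0, 0.532, 0.847], [-0.0, 0.847, -0.532], [-1.0, -0.001, -0.0]]
```

View pics/scene6.png

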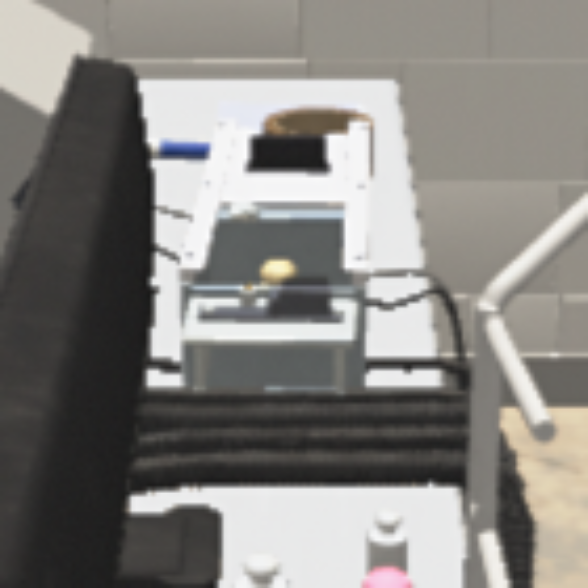

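View pics/top6.png

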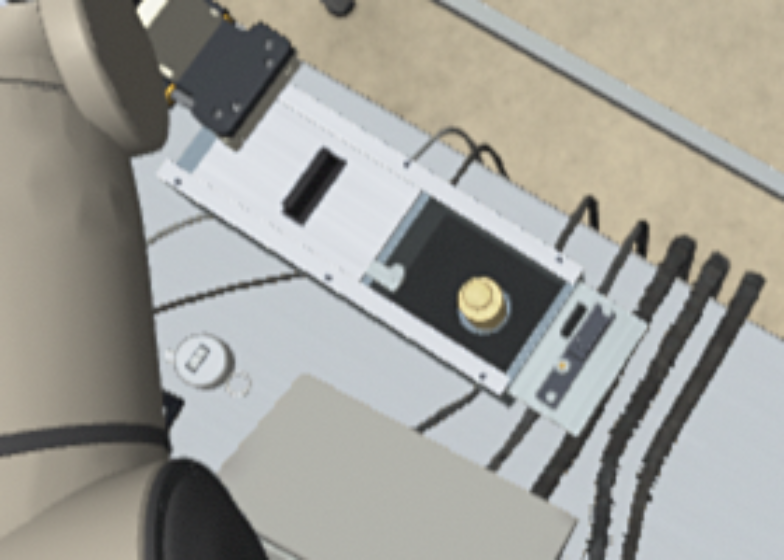

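```bash
python3 -m creep '[3,0,0,0, 6,0,0,0, 9,0,0,0, 11,0,0,0, 12,0,0,0]'; python3 -c "
from h import *
delta((.6703,.2578,.118),57.8)
d=ctrl.get_image('top')
C=lambda x,y:(100+(x+.5)/2.8-.5,60+(y+.5)/2.8-.5)
o=np.array([.6074,.158]);ey=np.array([.533,.846]);ex=np.array([.846,-.533])
print('knob',hit(d,*C(481,294),.071).round(4))
for p in((325,150),(283,210),(346,158),(304,222)):
  q=hit(d,*C(*p),.1165)[:2]-o; print(p,'case x,y',(q@ex).round(4),(q@ey).round(4))
a=ctrl.get_image('scene')['pixels'];cv2.imwrite('pics/scene7.png',cv2.resize(a[100:240,250:390],None,fx=4.2,fy=4.2))
b=d['pixels'];cv2.imwrite('pics/top7.png',cv2.resize(b[60:200,130:330],None,fx=4,fy=4))
"
```

```text
t: 13.2
tcp_pos: [0.6816, 0.273, 0.1169]
orientation: [0.44, 1.528, -0.443]
wrist_force: [0.2, 0.5, 0.5]
opening: 0.005
t 13.2 tcp [0.6816 0.273  0.1169] yaw 57.73 F [0.2 0.5 0.5] op 0.005
shift cm [-0.11 -1.89 -0.14] turn -0.001
[[-0.003, 0.534, 0.846], [-0.001, 0.846, -0.534], [-1.0, -0.002, -0.002]]
knob [0.564  0.0854 0.071 ]
(325, 150) case x,y 0.026 0.0769
(283, 210) case x,y -0.0332 0.0762
(346, 158) case x,y 0.0298 0.0589
(304, 222) case x,y -0.0321 0.0564
```

View pics/scene7.png

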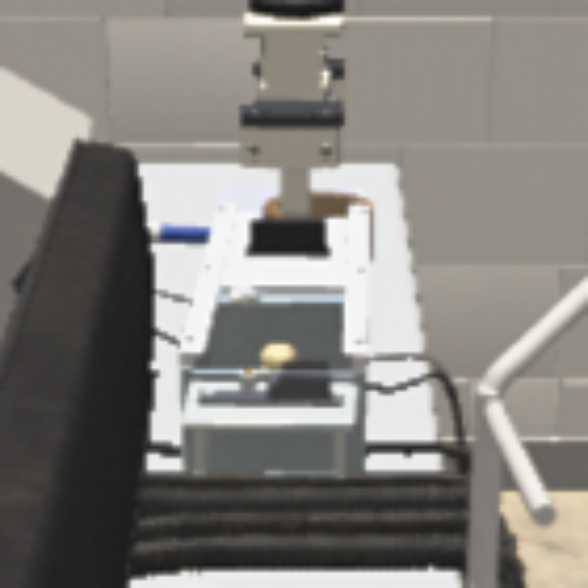

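View pics/top7.png

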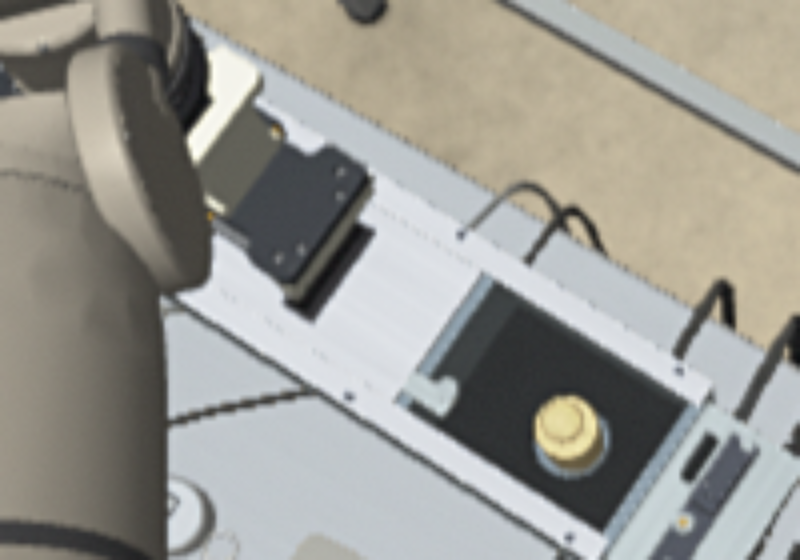

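```bash
python3 -m creep '[0,-0.8,-0.1,0, 0,-1.6,-0.1,0, 0,-2.4,-0.1,0, 0,-3,-0.1,0, 0,-3.2,-0.1,0]'; python3 -m creep '[0,-0.3,0,0, 0,-0.6,0,0, 0,-0.9,0,0, 0,-1.2,0,0, 0,-1.5,0,0]';python3 -m creep '[0,-0.3,0,0, 0,-0.6,0,0, 0,-0.9,0,0, 0,-1.2,0,0, 0,-1.5,0,0]'
```

```text
t: 13.8
tcp_pos: [0.6646, 0.2472, 0.1191]
orientation: [0.441, 1.525, -0.44]
wrist_force: [0.2, -0.4, -0.2]
opening: 0.005
t: 14.3
tcp_pos: [0.6568, 0.2353, 0.1184]
orientation: [0.44, 1.525, -0.44]
wrist_force: [2.6, 1.0, -0.5]
opening: 0.005
t: 14.8
tcp_pos: [0.6487, 0.2223, 0.1185]
orientation: [0.44, 1.525, -0.44]
wrist_force: [0.8, 1.0, -1.3]
opening: -0.0
```

```bash
for i in 1; do python3 -m creep '[0,-0.4,0,0, 0,-0.9,0,0, 0,-1.4,0,0, 0,-1.9,0,0, 0,-2.4,0,0]'; python3 -m creep '[0,-0.5,0,0, 0,-1,0,0, 0,-1.5,0,0, 0,-2,0,0, 0,-2.5,0,0]'; python3 -m creep '[0,-0.5,0,0, 0,-1,0,0, 0,-1.5,0,0, 0,-2,0,0, 0,-2.3,0,0]'; done; python3 -c "
from h import *
delta((.5652,.0881,.118),57.8)
for n in('scene','top'):
  d=ctrl.get_image(n);a=d['pixels'];cv2.imwrite('pics/'+n+'8.png',cv2.resize(a[100:240,250:390],None,fx=4.2,fy=4.2) if n=='scene' else cv2.resize(a[60:200,130:330],None,fx=4,fy=4))
"
```

```text
t: 15.3
tcp_pos: [0.6358, 0.2019, 0.1185]
orientation: [0.44, 1.525, -0.44]
wrist_force: [1.7, 0.5, 0.1]
opening: 0.003
t: 15.8
tcp_pos: [0.6225, 0.1808, 0.1185]
orientation: [0.44, 1.525, -0.44]
wrist_force: [1.8, 1.3, -1.0]
opening: 0.008
t: 16.3
tcp_pos: [0.61, 0.1612, 0.1184]
orientation: [0.44, 1.526, -0.44]
wrist_force: [0.8, 0.1, 0.1]
opening: 0.004
t 16.3 tcp [0.61   0.1612 0.1184] yaw 57.8 F [0.8 0.1 0.1] op 0.004
shift cm [ 0.04 -8.58  0.1 ] turn -0.0
[[-0.0, 0.533, 0.846], [0.0, 0.846, -0.533], [-1.0, -0.0, -0.0]]
```

View pics/scene8.png

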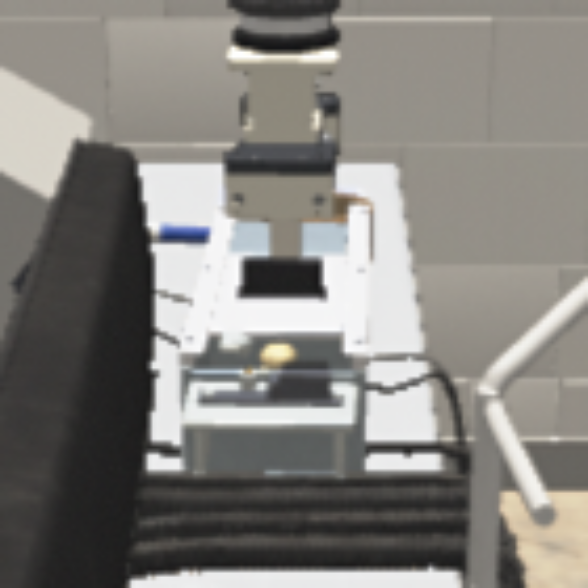

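View pics/top8.png

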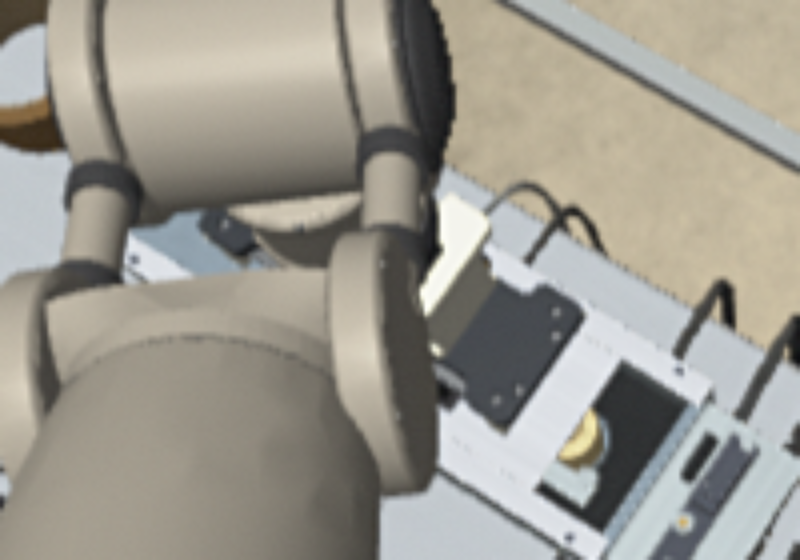

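```bash
python3 -m creep '[0,-0.4,0,0, 0,-0.9,0,0, 0,-1.4,0,0, 0,-1.9,0,0, 0,-2.4,0,0]'; python3 -m creep '[0,-0.15,0,0, 0,-0.3,0,0, 0,-0.45,0,0, 0,-0.6,0,0, 0,-0.75,0,0]'; python3 -m creep '[0,-0.1,0,0, 0,-0.2,0,0, 0,-0.3,0,0, 0,-0.4,0,0, 0,-0.5,0,0]'
```

```text
t: 16.9
tcp_pos: [0.5972, 0.141, 0.1183]
orientation: [0.44, 1.526, -0.44]
wrist_force: [0.3, 1.9, -1.3]
opening: 0.006
t: 17.4
tcp_pos: [0.5936, 0.135, 0.1184]
orientation: [0.44, 1.526, -0.44]
wrist_force: [0.8, 1.3, -0.9]
opening: 0.004
t: 17.9
tcp_pos: [0.5909, 0.1307, 0.1184]
orientation: [0.44, 1.526, -0.44]
wrist_force: [0.2, 1.7, -1.6]
opening: 0.006
```

```bash
python3 -m creep '[0,-0.1,0,0, 0,-0.2,0,0, 0,-0.3,0,0, 0,-0.4,0,0, 0,-0.5,0,0]'; python3 -m creep '[0,-0.1,0,0, 0,-0.2,0,0, 0,-0.3,0,0, 0,-0.4,0,0, 0,-0.4,0,0]'
```

```text
t: 18.4
tcp_pos: [0.5883, 0.1265, 0.1184]
orientation: [0.44, 1.526, -0.44]
wrist_force: [-0.4, 0.7, -1.1]
opening: 0.004
t: 18.9
tcp_pos: [0.5861, 0.123, 0.1185]
orientation: [0.44, 1.526, -0.44]
wrist_force: [-0.6, 2.2, -0.6]
opening: 0.003
```

```bash
python3 -m creep '[0,-0.1,0,0, 0,-0.2,0,0, 0,-0.3,0,0, 0,-0.3,0,0, 0,-0.3,0,0]'
```

```text
t: 19.4
tcp_pos: [0.5845, 0.1205, 0.1184]
orientation: [0.44, 1.526, -0.44]
wrist_force: [0.5, 0.4, 0.5]
opening: 0.002
```

```bash
python3 -m creep '[0,-0.1,0,0, 0,-0.2,0,0, 0,-0.3,0,0, 0,-0.3,0,0, 0,-0.3,0,0]'
```

```text
t: 19.9
tcp_pos: [0.5829, 0.118, 0.1184]
orientation: [0.44, 1.526, -0.44]
wrist_force: [0.6, 0.3, -0.0]
opening: 0.0
```

```bash
python3 -m creep '[0,-0.1,0,0, 0,-0.2,0,0, 0,-0.3,0,0, 0,-0.3,0,0, 0,-0.3,0,0]'
```

```text
t: 20.4
tcp_pos: [0.5818, 0.1161, 0.1185]
orientation: [0.441, 1.525, -0.439]
wrist_force: [3.2, 4.1, -1.9]
opening: 0.007
```

```bash
python3 -m creep '[0,-0.1,0,0, 0,-0.2,0,0, 0,-0.3,0,0, 0,-0.3,0,0, 0,-0.3,0,0]'
```

```text
t: 20.9
tcp_pos: [0.58, 0.1132, 0.1185]
orientation: [0.44, 1.525, -0.44]
wrist_force: [2.9, 3.6, -1.7]
opening: 0.005
```

```bash
python3 -m creep '[0,-0.1,0,0, 0,-0.2,0,0, 0,-0.3,0,0, 0,-0.3,0,0, 0,-0.3,0,0]'
```

```text
t: 21.4
tcp_pos: [0.5779, 0.11, 0.1184]
orientation: [0.44, 1.526, -0.441]
wrist_force: [0.8, 0.4, -0.3]
opening: 0.004
```

```bash
python3 -m creep '[0,-0.1,0,0, 0,-0.2,0,0, 0,-0.2,0,0, 0,-0.2,0,0, 0,-0.2,0,0]'
```

```text
t: 21.9
tcp_pos: [0.5768, 0.1087, 0.1183]
orientation: [0.44, 1.526, -0.441]
wrist_force: [0.2, -0.1, -0.2]
opening: 0.004
```

```bash
python3 -m creep '[0,-0.1,0,0, 0,-0.15,0,0, 0,-0.15,0,0, 0,-0.15,0,0, 0,-0.15,0,0]'
```

```text
t: 22.4
tcp_pos: [0.5763, 0.1075, 0.1184]
orientation: [0.44, 1.526, -0.44]
wrist_force: [0.4, -0.6, -1.3]
opening: 0.006
```

```bash
python3 -m creep '[0,-0.05,0,0, 0,-0.1,0,0, 0,-0.15,0,0, 0,-0.15,0,0, 0,-0.15,0,0]'
```

```text
t: 22.9
tcp_pos: [0.5755, 0.1062, 0.1184]
orientation: [0.44, 1.526, -0.44]
wrist_force: [-1.1, 0.2, 0.4]
opening: 0.002
```

```bash
python3 -m creep '[0,-0.05,0,0, 0,-0.1,0,0, 0,-0.1,0,0, 0,-0.1,0,0, 0,-0.1,0,0]'
```

```text
t: 23.4
tcp_pos: [0.575, 0.1054, 0.1184]
orientation: [0.44, 1.526, -0.44]
wrist_force: [0.2, 0.4, -0.1]
opening: 0.004
```

```bash
python3 -m creep '[0,-0.05,0,0, 0,-0.1,0,0, 0,-0.1,0,0, 0,-0.1,0,0, 0,-0.1,0,0]'
```

```text
t: 23.9
tcp_pos: [0.5747, 0.1049, 0.1185]
orientation: [0.441, 1.525, -0.44]
wrist_force: [2.1, 3.9, -1.6]
opening: 0.001
```

```bash
python3 -m creep '[0,-0.05,0,0, 0,-0.08,0,0, 0,-0.08,0,0, 0,-0.08,0,0, 0,-0.08,0,0]'
```

```text
t: 24.4
tcp_pos: [0.5745, 0.1046, 0.1185]
orientation: [0.441, 1.525, -0.439]
wrist_force: [3.4, 5.7, -2.5]
opening: 0.006
```

```bash
python3 -m creep '[0,-0.05,0,0, 0,-0.1,0,0, 0,-0.12,0,0, 0,-0.12,0,0, 0,-0.12,0,0]'
```

```text
t: 24.9
tcp_pos: [0.5742, 0.1041, 0.1185]
orientation: [0.442, 1.524, -0.438]
wrist_force: [6.0, 8.9, -4.2]
opening: 0.001
```

```bash
python3 -m creep '[0,-0.05,0,0, 0,-0.1,0,0, 0,-0.11,0,0, 0,-0.11,0,0, 0,-0.11,0,0]'; python3 -m creep '[0,0,0,0, 0,0,0,0, 0,0,0,0, 0,0,0,0, 0,0,0,0]'
```

```text
t: 25.4
tcp_pos: [0.574, 0.1038, 0.1185]
orientation: [0.443, 1.523, -0.437]
wrist_force: [6.6, 11.0, -4.1]
opening: 0.009
t: 25.9
tcp_pos: [0.574, 0.1038, 0.1186]
orientation: [0.443, 1.523, -0.437]
wrist_force: [7.0, 10.7, -4.3]
opening: 0.005
```

```bash
python3 -m creep '[0,-0.03,0,0, 0,-0.06,0,0, 0,-0.06,0,0, 0,-0.06,0,0, 0,-0.06,0,0]'; python3 -m creep '[0,0,0,0, 0,0,0,0, 0,0,0,0, 0,0,0,0, 0,0,0,0]'
```

```text
t: 26.4
tcp_pos: [0.5739, 0.1036, 0.1186]
orientation: [0.444, 1.523, -0.436]
wrist_force: [7.0, 12.9, -5.0]
opening: 0.005
t: 26.9
tcp_pos: [0.5739, 0.1036, 0.1186]
orientation: [0.444, 1.523, -0.437]
wrist_force: [6.3, 12.3, -5.7]
opening: 0.005
```

Pressed at about 15 N for more than half a second. Now I ease off along the track, back away, then lift.

```bash
python3 -m creep '[0,0.1,0,0, 0,0.25,0,0, 0,0.5,0,0, 0,0.9,0,0, 0,1.5,0,0]'; python3 -m creep '[0,1,0,0, -1,2,0,0, -4,2,0,0, -8,2,0,0, -12,2,0,0]'; python3 -m creep '[0,4,0,0, 0,8,0,0, 0,12,0,0, 0,14,0,0, 0,14,0,0]'; python3 -c "
from h import *
for n in('scene','top'):
  d=ctrl.get_image(n);a=d['pixels'];cv2.imwrite('pics/'+n+'9.png',cv2.resize(a[100:280,230:410],None,fx=3.3,fy=3.3) if n=='scene' else cv2.resize(a[60:260,130:450],None,fx=2.5,fy=2.5))
"
```

```text
t: 27.4
tcp_pos: [0.5803, 0.1137, 0.1184]
orientation: [0.44, 1.526, -0.441]
wrist_force: [-0.8, -0.2, -0.2]
opening: 0.002
t: 27.9
tcp_pos: [0.591, 0.1315, 0.2394]
orientation: [0.439, 1.527, -0.441]
wrist_force: [0.5, -0.5, 0.0]
opening: 0.005
t: 28.4
tcp_pos: [0.6661, 0.2525, 0.2371]
orientation: [0.438, 1.527, -0.438]
wrist_force: [-0.7, -0.2, 0.2]
opening: 0.008
```

View pics/scene9.png

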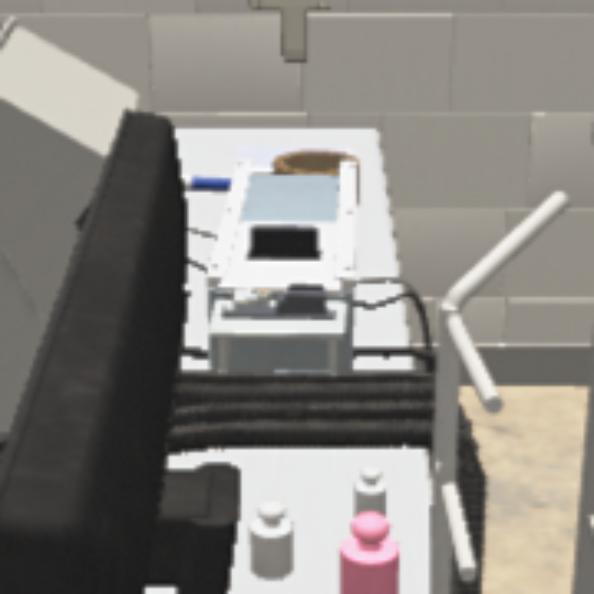

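View pics/top9.png

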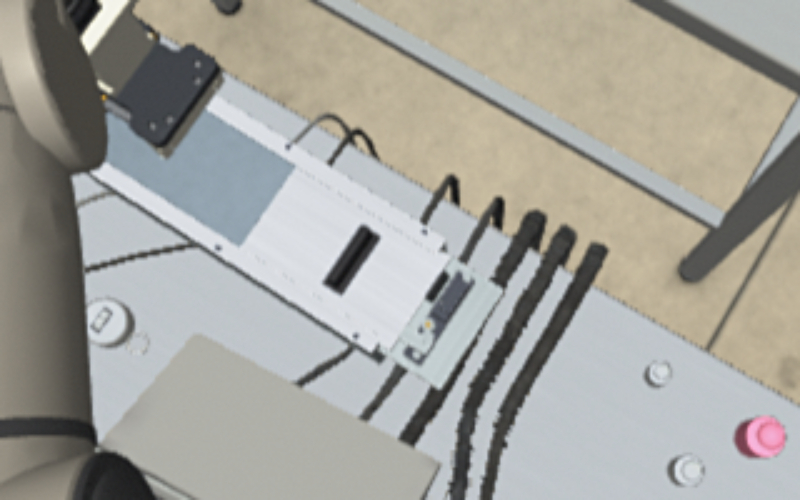

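```bash
python3 -m creep '[0,0,0,0, 0,0,0,0, 0,0,0,0, 0,0,0,0, 0,0,0,0]'; python3 -c "
from h import *
d=ctrl.get_image('top')
cv2.imwrite('pics/top10.png',cv2.resize(d['pixels'][130:220,230:340],None,fx=7,fy=6.6,interpolation=cv2.INTER_CUBIC))
C=lambda x,y:(130+(x+.5)/2.5-.5,60+(y+.5)/2.5-.5)
o=np.array([.6074,.158]);ey=np.array([.533,.846]);ex=np.array([.846,-.533])
for p in((363,226),(326,283)):
  q=hit(d,*C(*p),.1165)[:2]-o; print((q@ex).round(4),(q@ey).round(4))
print(ctrl.read_state()['wrist_force'])
"
```

```text
t: 29.0
tcp_pos: [0.6657, 0.2492, 0.2387]
orientation: [0.441, 1.525, -0.44]
wrist_force: [0.3, -0.6, -0.1]
opening: 0.003
0.028 -0.0828
-0.0328 -0.0843
[-0.70035495 -0.17551902  0.2734078 ]
```

View pics/top10.png

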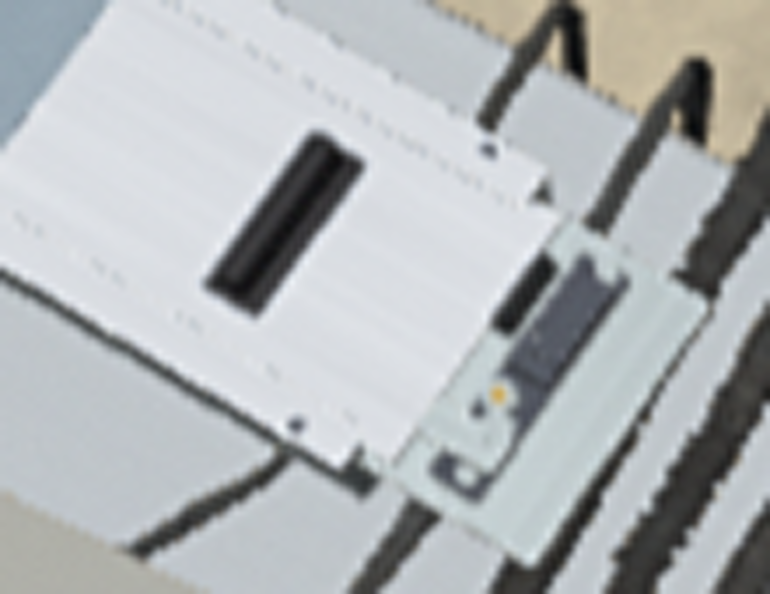

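The handle's +y face reads case y ≈ −83 mm, about where the fingers left it, so the hatch has not sprung back. The robot is clear of everything.

```bash
python3 -c "
from h import *
print(ctrl.job_done())"
```

```text
the job is handed in; nothing more can be done
None
```

I stood the brass weight in the pocket, closed the hatch over its catch, pressed it home and handed the job in at about 29 s of the 69 s allowed. No verdict is reported, so what follows is from my own checks.

- **Weight:** I gripped it round the body and lowered it in millimetre steps. It touched down about 6 mm higher than on the bench, which matches the pocket bottom, with about 5 N at most before I let go. One rough camera reading of its knob was about 3–4 mm from where the arm had placed it. I put that down to the coarse pixel reading, because the touchdown height means it has to be in the pocket. The closed hatch now hides it, so I could not look at it again.
- **Hatch:** The catch resisted with about 5 N, then the force dropped to nothing as it drew the hatch in. The buffer was met about 14 mm after the catch, as described.
- **Press:** I pressed at 13–15 N for more than a second. The highest wrist reading was about 15.5 N, against the 25 N limit.
- **After backing off:** The handle was still at the closed position to within about 2 mm, so the catch is holding. I could not read the catch roller directly.
- **Surroundings:** In the last pictures the two smaller weights stand where they were, and the robot touches nothing.

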